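Move the pinch-tab lid to the refilled sugar canister

TASK

The sugar-cube canister that wears the airtight lid is empty; the other one has just been refilled. Press the lid's two brass side tabs together to free it, lift it off without lifting or shoving the canister, and fit it on the full canister, pressing it home until it has latched on both sides and sits level and tight on its own. Squeeze and press gently, as tabs and glaze crack easily; leave both canisters standing where they are and the other bar things undisturbed.

Things in the scene. Friction and masses are not known exactly. Their poses are not given: they have to be found in the camera images.
- lid: Black plastic lid 86 x 52 mm, 20 mm tall over the rim, 0.1 kg. Origin: centre of its underside, on the rim plane when pressed home; x along its length, y across to the tabs, z up. Fits either way round. Plug ribs (71 x 35 mm) and the two tabs' hook legs reach 9 and 14 mm below the origin; a springy rubber seal stands 3.5 mm below the underside when free.
- tab_left: Brass tab on the lid's +y side. Origin: centre of its ribbed upright outer face (26 x 15 mm), 33.5 mm from the lid's middle and 13.5 mm above the lid's origin: 67 mm over both faces. Each tab slides inwards 5.5 mm against a spring (3 N to start, 7 N fully in, 2 N more by friction); its hook lets go after 3 mm; fully in it is 56 mm over the faces. Nothing else of the lid is wider than 52 mm.
- tab_right: The same on the lid's -y side. A squeeze of 10 to 20 N on each tab presses both in and carries the lid; a tab cracks above 30 N. When both hooks let go, the seal pushes the lid, or the hand that holds it, up by 3 mm with 12 to 8 N; after that only the lid's weight hangs on the hand, but the canister's too if a hook still holds.
- lid_top (a point): Centre of the lid's flat top, 20 mm above the lid's origin, between the tabs: 30 x 40 mm here, the place to push down on.
- empty_canister: Blue ceramic canister, 84 x 51 mm, 85 mm tall, empty, loose on the counter, about 0.55 kg (0.45 to 0.7); at the start it wears the lid, latched. Origin: centre of its foot; z up; lid and canister axes agree.
- full_canister: An identical blue canister full of white sugar cubes, no lid, about 0.75 kg (0.6 to 0.9), loose. Origin: centre of its foot; x along its length, y across, z up. Its mouth is 78 mm long and 38 mm wide between two inward lips, 3.5 mm deep and 6 mm tall, along the long sides, under which the hooks catch.
- full_rim (a point): Centre of the full canister's mouth at rim height, 85 mm above its foot. The lid's origin lies 0.5 mm above it when latched, almost 4 mm when it only rests on its seal; let go by its tabs it springs up to that again, hooks against the lips. From there a push of 12 to 15 N on lid_top squeezes the seal flat and both hooks snap in; past that it is rigid, and a push over 22 N cracks the glaze.
- jigger: Brass double-cone jigger, 44 mm wide, 85 mm tall; a bystander. Origin: centre of its foot.
- coasters: Stack of four round cork coasters with black tops, 96 mm wide, 24 mm tall; a bystander. Origin: centre of its underside.
- bitters: Small amber bottle, 44 mm wide, 115 mm tall; a bystander. Origin: centre of its foot.
- tumbler: Glass tumbler, 80 mm wide, 90 mm tall; a bystander. Origin: centre of its foot.
- bar_spoon: Brass bar spoon lying flat, 240 mm long; a bystander. Origin: middle of its underside, x along it.
- shaker: Brass cocktail shaker, 86 mm wide, 205 mm tall, on the black tray; a bystander. Origin: centre of its foot.
- green_bottle: Green bottle, 76 mm wide, 270 mm tall, on the black tray; a bystander. Origin: centre of its foot.
- amber_bottle: Amber bottle, 72 mm wide, 240 mm tall, on the black tray; a bystander. Origin: centre of its foot.
- table: The white marble counter top, its surface at z = 0, on which the canisters stand.
There are look-alikes about, which are no part of the job. Leave any purple look-alike of the lid alone.

How it is judged:
On the way:
1. the lid is free of the empty canister and held at least 25 mm above it, the canister still standing (z of lid in the frame of empty_canister above 0.11 m and height (world z) of empty_canister below 0.003 m), for 0.2 s.
At the end, for the whole second after the job is handed in: The lid sits latched on the full canister, its origin 83 to 86.8 mm above the canister's foot, centred within 4 mm and level within 0.03 rad; both canisters stand upright on the counter (z of lid in the frame of full_canister between 0.083 and 0.0868 m and horizontal distance between lid and full_canister below 0.004 m and angle between the z axis of lid and the z axis of full_canister, either way round below 0.03 rad and angle between each of full_canister, empty_canister's own z axis and vertical below 0.05 rad and height (world z) of each of full_canister, empty_canister below 0.004 m and linear speed of lid below 0.02 m/s); the robot touches nothing.
It fails at once if a canister lifted off the counter by 6 mm, tipped by 0.2 rad or shoved by more than 30 mm (height (world z) of any of empty_canister, full_canister above 0.006 m or angle between any of empty_canister, full_canister's own z axis and vertical above 0.2 rad or distance of any of empty_canister, full_canister from where it was at the start of the episode above 0.03 m).
It fails at once if one of the other bar things moved by more than 30 mm (distance of any of jigger, coasters, bitters, tumbler, bar_spoon, shaker, green_bottle, amber_bottle from where it was at the start of the episode above 0.03 m).
It fails at once if a tab squeezed with more than 30 N (contact force between the fingers and tab_left above 30 N or contact force between the fingers and tab_right above 30 N).
It fails at once if a canister pressed onto the counter with more than 33 N, that is a push of over 22 N on the lid besides its own 5 to 10 N (contact force between any of full_canister, empty_canister and table above 33 N).
It also fails if it takes over 51 s, if anything falls off the work surface, if the arm or the gripper's body presses on something with over 40 N, if the wrist force passes 120 N, or if a joint passes its speed limit or range.

ROBOT

A 7-joint arm with a two-finger parallel gripper is mounted at the origin on the work surface. World frame = base frame: x ahead of the robot, y to its left, z up, the work surface at z = 0. Lengths are in m, angles in rad, forces in N, time in s.
With the tool pointing down it reaches from about 0.4 to 0.85 m from the base axis. Payload 10.4 kg.
Tool frame: the origin (TCP) lies on the centre line of the jaws, within the pads' length; the fingertips stand 11 mm ahead of it and the grasp point (between the pads) lies 8 mm behind it (tip_reach is the distance from the TCP to the fingertips, in m); z points along the fingers, y is the line along which they close (so a half turn about z gives the same grasp; the last joint's range is limited). The gripper opens to 85 mm and grips with 20 to 120 N. Pads are 22 mm wide; open, the fingers measure 114 mm over their backs; the gripper's body (76 mm by 85 mm) begins 54 mm behind the grasp point. The pads swing forward as they close: fully open they stand 13 mm farther back than shut.
Start: joints at [1.139, 0.332, -0.065, 1.46, 0.022, 1.35, -0.088], TCP at [0.248, -0.574, 0.242] pointing down, gripper open.
Joint ranges: [-2.6, 2.6], [-0.5, 2.12], [-1.47, 1.34], [0.16, 2.42], [-1.27, 4.41], [0.06, 2.06], [-2.6, 2.6]. Speed limits (rad/s): [2.22, 2.22, 2.79, 2.79, 3.14, 3.14, 3.14].

INTERFACE

Orientations are given as a unit quaternion [x, y, z, w].
In Python, from workcell import get_obs, camera, hand_in, tip_reach gives the robot as it stands. The module is installed in compiled form; this text tells all that it offers.
- The arm moves only by the tool move_arm, never from a script. Its argument "plan" is a list of rows, each an object with "delta_pos": the shift along the tool's x, y, z in parts of the range, where 1.0 means 0.8 m, a list of three; "turn": the turn, a rotation vector about the tool's x, y, z in shares of pi rad (1.0 is pi rad), a list of three; "fingers": the closure, from 0 (fully open) to 1 (shut). A call has 1 to 12 rows; each row is the pose to reach, as a shift and turn from the pose commanded when the call began, along the tool's axes at that moment; what a row does not reach only later rows make up. A row lasts 1/8 s, in which the tool goes at most 62.5 mm and 10.7 degrees, less where a joint would pass 70% of its speed; a pose out of reach is approached as far as the arm can. A shift or turn number past 1, either way, is cut back to 1. A call with a gripper value outside its range is refused whole. The fingers move at their own pace and stop on an object; "force" is the grip in N (left out, the last holds). Time passes only in rows, so rows that repeat a pose let the fingers close. It gives the time, the measured TCP pose, the force, the opening and the grip force at its end, in the units of the state.
- get_obs(): the state, without advancing time (a new reading comes with each control period).
- camera(name): name is "scene" or "top" or "wrist"; returns a dict with "color" (420x560x3 uint8, red, green, blue), "range_z" (420x560 float32, m along the optical axis (not along the pixel's ray), 0 where there is no reading), "fx", "fy", "cx", "cy" (pixels), "R" (3x3) and "t" (3): a world point X has camera coordinates R X + t; the wrist camera has in their place "tool_from_camera" (4x4, takes a point from camera to tool coordinates, whose origin is the TCP and whose axes are the flange's). Camera axes: x right, y down, z forward; pixel columns grow to the right and rows downward; lengths in m; the calibration is good to about 2 mm. A picture is of the moment at which its call begins: read the wrist's pose just before it.
- hand_in(): hands the job in; it is judged then, once.
The state is a dict: "clock": time; "joint_pos": joint angles; "joint_velocities": joint speeds; "tau": joint torques, N m; "position": TCP position; "ee_rot": TCP orientation; "ft_force": force on the tool from outside, world axes, zero at the start; "torque": the same for the moment, N m; "grip_width": opening from 0.0 (shut) to 1.0 (fully open); "grasp_force": force on a finger pad.
Only numpy, scipy, OpenCV 4.12 (cv2) and the standard library are available. Lean on these libraries where they do the work, as an engineer would, in place of code of your own. Each camera call takes 0.05 s, during which the arm holds its last target. There are 200 camera calls.

## Working session

There is one attempt and no reset: what is moved stays moved. The work goes in short steps, Python scripts to look and compute and a tool call to move; the robot and the scene stay as the last step left them, time stands still between calls to the robot, and variables do not carry over. Pictures are saved under pics/ and viewed, at most 10 in all, crops included, and the job is handed in when it is done.

Besides the shell and the picture viewer there is one more tool, called after "Call:" as name([rows], argument=value, ...), one row to a line, values as JSON. move_arm: Moves the arm, as the interface text tells. Its arguments: {"type":"object","properties":{"plan":{"type":"array","items":{"type":"object","properties":{"delta_pos":{"type":"array","items":{"type":"number"}},"turn":{"type":"array","items":{"type":"number"}},"fingers":{"type":"number"}}}},"force":{"type":"number"}},"required":["plan"]}

```bash
mkdir -p pics
python3 - <<'E'
from workcell import get_obs, camera, tip_reach
import cv2,numpy as np,pickle
o=get_obs();print(o,tip_reach)
for n in("scene","top"):
    c=camera(n);pickle.dump(c,open(n+".pkl","wb"))
    cv2.imwrite(f"pics/{n}0.png",c["color"][:,:,::-1])
    print(n,c["fx"],c["cx"],c["cy"],c["R"],c["t"])
E
```

```text
{'clock': 0.0, 'joint_pos': array([ 1.13939478,  0.33290748, -0.06470906,  1.46096571,  0.02157551,
        1.34992528, -0.08849903]), 'joint_velocities': array([ 1.48326837e-03, -1.46069315e-04, -3.24263884e-05, -7.02379906e-04,
       -3.35528738e-05, -8.39726793e-04, -2.64381004e-04]), 'tau': array([-1.13170918e-03, -6.25446153e+01,  4.89578792e-02, -3.91614461e+01,
        1.62538775e-02,  9.78143566e-03,  1.90987595e-05]), 'position': array([ 0.24829883, -0.57314634,  0.24148207]), 'ee_rot': array([ 9.79179908e-01,  2.02992946e-01, -1.75171069e-04, -7.35118321e-04]), 'ft_force': array([-0.12037777, -0.43874372, -0.40004333]), 'torque': array([-0.04233235, -0.02745581, -0.00643605]), 'grasp_force': 0.0, 'grip_width': 1.0032132035858303} 0.011
scene 494.7586468543598 279.0561496657031 212.80332904659198 [[ 6.21210261e-01  7.83643918e-01 -1.45680128e-04]
 [ 6.25050422e-01 -4.95602124e-01 -6.03067579e-01]
 [-4.72662440e-01  3.74540711e-01 -7.97690087e-01]] [-0.35613612 -0.25464325  1.70369749]
top 422.9321584322059 278.0222431427232 217.2381721768872 [[-0.00722454 -0.99993335 -0.00900523]
 [-0.98584497  0.00863067 -0.16743718]
 [ 0.16750374  0.00766811 -0.98584162]] [0.0576622  0.56159297 1.09554829]
```

View pics/scene0.png

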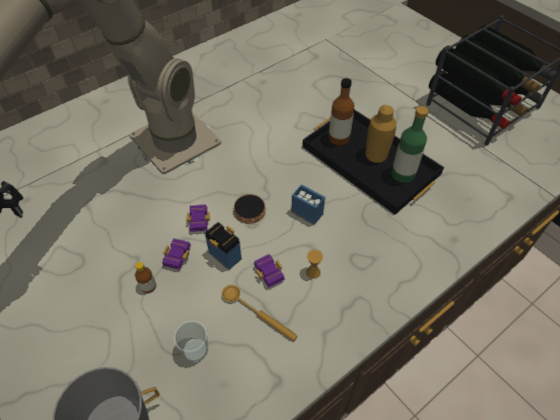

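View pics/top0.png

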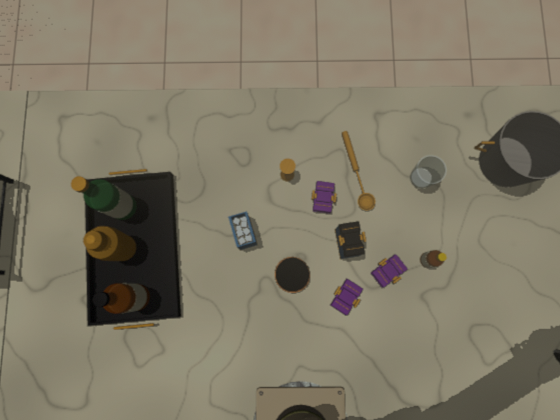

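The scene shows the black lid on its blue canister at scene (223,245) and top (350,240). The full canister is at scene (308,205) and top (243,231). The purple decoys lie around them.

```bash
cat > h.py <<'E'
import numpy as np,cv2
def cloud(c,R=None,t=None):
    R=c["R"] if R is None else R; t=c["t"] if t is None else t
    v,u=np.mgrid[:420,:560]; z=c["range_z"]
    P=np.stack([(u-c["cx"])/c["fx"]*z,(v-c["cy"])/c["fy"]*z,z],-1)
    return (P-t)@R   # R^T (P-t)
def rect(xy):
    r=cv2.minAreaRect((np.asarray(xy)*1000).astype(np.float32))
    (cx,cy),(w,h),a=r
    if w<h: w,h,a=h,w,a+90
    return np.round([cx,cy,w,h,(a+90)%180-90],1)
E
python3 - <<'E'
import pickle,numpy as np
from h import *
for n,px in (("top",{"lid":(350,240),"full":(243,231)}),("scene",{"lid":(223,240),"full":(308,203)})):
    c=pickle.load(open(n+".pkl","rb"));W=cloud(c);ok=c["range_z"]>0
    for k,(u,v) in px.items():
        p=W[v,u];m=ok&(np.hypot(*(W[...,:2]-p[:2]).transpose(2,0,1))<0.065)&(W[...,2]>0.05)
        z=W[m][:,2];print(n,k,p.round(3),m.sum(),np.histogram(z,np.arange(.05,.12,.005))[0])
        col=c["color"].astype(int)
        for lo,hi in ((.06,.12),(.08,.12),(.095,.12)):
            mm=m&(W[...,2]>lo)&(W[...,2]<hi)
            if mm.sum()>10:print(lo,rect(W[mm][:,:2]),mm.sum())
    # table check
    print("table",np.median(W[180:230,260:280,2]) )
E
```

```text
top lid [ 0.492 -0.13   0.102] 800 [  6  11   5  10   4   5   5  29  34  43 362 284   2]
0.06 [ 496.  -136.    84.8   67.5    7.9] 783
0.08 [ 496.  -136.    84.8   67.5    7.9] 759
0.095 [ 496.6 -135.9   83.8   67.5    8.2] 691
top full [0.523 0.146 0.066] 593 [ 66  50  25 118 116  13 126  79   0   0   0   0   0]
0.06 [525.9 147.4  84.6  51.4  16. ] 477
0.08 [526.  147.4  84.7  50.9  16.5] 205
table -0.0003731111035376013
scene lid [ 0.511 -0.142  0.104] 855 [ 39  26  35  27  31  27  29  39  38  63 271 223   7]
0.06 [ 496.4 -136.    88.4   68.7    7.9] 790
0.08 [ 496.9 -135.9   86.9   68.9    6.8] 670
0.095 [ 496.3 -136.    85.8   68.9    6.8] 564
scene full [0.548 0.126 0.089] 576 [ 52  52  61 104 101  48 110  47   1   0   0   0   0]
0.06 [525.9 147.4  87.2  57.8  15.4] 472
0.08 [525.5 148.5  85.3  55.5  15.1] 158
table -0.00033847551072744913
```

```bash
cat >> h.py <<'E'
from scipy.spatial.transform import Rotation as Ro
def goal(o,xyz,yaw_deg):
    """delta_pos, turn in tool axes from measured pose to a tool-down pose whose x axis has given yaw"""
    R=Ro.from_quat(o["ee_rot"]); a=np.radians(yaw_deg)
    T=Ro.from_matrix(np.array([[np.cos(a),np.sin(a),0],[np.sin(a),-np.cos(a),0],[0,0,-1]]))
    print("yaw",np.degrees(np.arctan2(*R.as_matrix()[1::-1,0])).round(2),"pos",o["position"].round(4),"dpos",R.inv().apply(np.array(xyz)-o["position"]).round(4),"turn",(R.inv()*T).as_rotvec().round(4))
E
python3 -c "
from h import *;from workcell import get_obs
goal(get_obs(),[.4963,-.136,.2],7.5)"
```

```text
yaw 23.42 pos [ 0.2483 -0.5732  0.2416] dpos [ 0.4014 -0.3026  0.042 ] turn [-1.200e-03  2.000e-04  2.779e-01]
```

The manual's scale: shifts go in shares of 0.8 m and turns go in shares of pi rad. Converting my numbers, 0.4014 m / 0.8 = 0.5018, -0.3026 m / 0.8 = -0.3783, 0.278 rad / 3.1416 = 0.0885.

Call:
move_arm([
  {"delta_pos": [0.05,-0.0375,0],"turn": [0,0,0.0159],"fingers": 0},
  {"delta_pos": [0.1125,-0.085,0.0063],"turn": [0,0,0.0382],"fingers": 0},
  {"delta_pos": [0.175,-0.1313,0.0125],"turn": [0,0,0.0637],"fingers": 0},
  {"delta_pos": [0.2375,-0.1788,0.025],"turn": [0,0,0.0885],"fingers": 0},
  {"delta_pos": [0.3,-0.225,0.0375],"turn": [0,0,0.0885],"fingers": 0},
  {"delta_pos": [0.3625,-0.2725,0.0525],"turn": [0,0,0.0885],"fingers": 0},
  {"delta_pos": [0.4188,-0.315,0.0525],"turn": [0,0,0.0885],"fingers": 0},
  {"delta_pos": [0.4625,-0.35,0.0525],"turn": [0,0,0.0885],"fingers": 0},
  {"delta_pos": [0.4938,-0.3725,0.0525],"turn": [0,0,0.0885],"fingers": 0},
  {"delta_pos": [0.5018,-0.3783,0.0525],"turn": [-0.0003,0,0.0885],"fingers": 0},
  {"delta_pos": [0.5018,-0.3783,0.0525],"turn": [-0.0003,0,0.0885],"fingers": 0},
  {"delta_pos": [0.5018,-0.3783,0.0525],"turn": [-0.0003,0,0.0885],"fingers": 0},
], force=20)

```text
clock: 1.6
position: [0.4959, -0.1377, 0.2002]
ee_rot: [0.998, 0.064, -0.0, 0.001]
ft_force: [0.3, 0.5, -0.1]
grip_width: 0.999
grasp_force: 0.0
```

```bash
cat >> h.py <<'E'
def wrist():
    from workcell import get_obs,camera
    o=get_obs();c=camera("wrist");M=c["tool_from_camera"];R=Ro.from_quat(o["ee_rot"]).as_matrix()
    v,u=np.mgrid[:420,:560]; z=c["range_z"]
    P=np.stack([(u-c["cx"])/c["fx"]*z,(v-c["cy"])/c["fy"]*z,z],-1)
    Pt=P@M[:3,:3].T+M[:3,3]
    return o,c,Pt,Pt@R.T+o["position"]
E
python3 - <<'E'
from h import *
o,c,Pt,W=wrist()
cv2.imwrite("pics/w1.png",c["color"][:,:,::-1]);np.savez("w1.npz",Pt=Pt,W=W,col=c["color"],z=c["range_z"])
print(o["position"],c["tool_from_camera"],c["fx"])
ok=c["range_z"]>0
m=ok&(W[...,2]>.093)&(W[...,2]<.12)&(np.hypot(W[...,0]-.4963,W[...,1]+.136)<.06)
print(rect(W[m][:,:2]),m.sum())
hsv=cv2.cvtColor(c["color"],cv2.COLOR_RGB2HSV)
b=m&(hsv[...,0]>12)&(hsv[...,0]<28)&(hsv[...,1]>110)&(hsv[...,2]>90)
n,l,s,ce=cv2.connectedComponentsWithStats(b.astype(np.uint8))
for i in range(1,n):
    if s[i,4]>150:print(s[i],W[l==i].mean(0).round(4),rect(W[l==i][:,:2]),W[l==i][:,2].max())
g=ok&(Pt[...,2]>-.06)&(Pt[...,2]<.04)
print("finger pts tool",g.sum(),Pt[g].min(0) if g.any() else "",Pt[g].max(0) if g.any() else "")
goal(o,[.4963,-.136,.12],7.5)
E
```

```text
[ 0.49588977 -0.13772762  0.20017759] [[ 8.51668048e-04 -9.61043913e-01 -2.76394412e-01  7.04248194e-02]
 [ 9.99999561e-01  9.26497059e-04 -1.40150029e-04  2.10763498e-05]
 [ 3.90768942e-04 -2.76394172e-01  9.61044281e-01 -1.32152156e-01]
 [ 0.00000000e+00  0.00000000e+00  0.00000000e+00  1.00000000e+00]] 322.4773725093153
[ 496.2 -134.6   83.6   68.3    8.8] 8017
[240 177  61   5 276] [ 0.5212 -0.1306  0.1064] [ 521.1 -130.7   42.8    3.5  -82.4] 0.1090068378638368
[298 193  19  36 486] [ 0.5012 -0.162   0.1026] [ 500.3 -160.8   25.5   13.2    9.8] 0.10929265989158966
[225 195  20  35 470] [ 0.493  -0.1071  0.1027] [ 492.7 -108.1   24.6   13.7    5.9] 0.10860189164137336
finger pts tool 19841 [-0.01220628 -0.07490435 -0.05999986] [ 0.01726235  0.07521258 -0.00236231]
yaw 7.38 pos [ 0.4959 -0.1377  0.2002] dpos [ 0.0007 -0.0018  0.0802] turn [ 0.0014  0.0004 -0.0021]
```

View pics/w1.png

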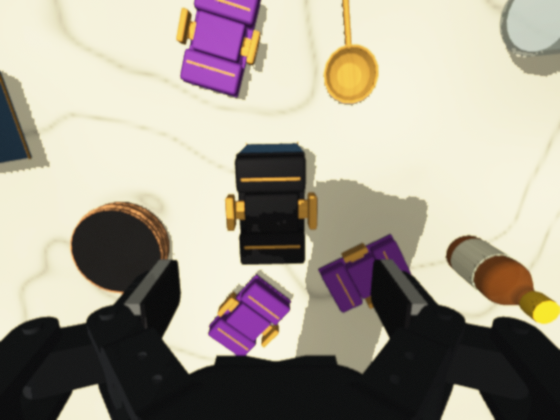

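The wrist view shows the black lid at (271,204), between the fingers at (175,270) and (380,270). Its brass tabs are at (231,212) and (311,211).

Run:
```python
from h import *
d=np.load("w1.npz");Pt=d["Pt"];ok=d["z"]>0
for lo,hi in((-.008,-.002),(-.015,-.008),(-.025,-.015)):
    g=ok&(Pt[...,2]>lo)&(Pt[...,2]<hi)&(abs(Pt[...,0])<.03)
    for s in(-1,1):
        p=Pt[g&(s*Pt[...,1]>0)];
        if len(p):print(lo,s,len(p),"|y| min/max",np.percentile(abs(p[:,1]),[1,99]).round(4),"x",np.percentile(p[:,0],[1,99]).round(4))
from workcell import get_obs
goal(get_obs(),[.4963,-.1353,.13],8)
```

```text
-0.008 -1 190 |y| min/max [0.0423 0.0488] x [-0.0099  0.0116]
-0.008 1 180 |y| min/max [0.0424 0.0485] x [-0.0097  0.0118]
-0.015 -1 438 |y| min/max [0.0422 0.0554] x [-0.0103  0.0118]
-0.015 1 450 |y| min/max [0.0424 0.0558] x [-0.01   0.012]
-0.025 -1 820 |y| min/max [0.0422 0.0562] x [-0.0102  0.0119]
-0.025 1 809 |y| min/max [0.0424 0.0562] x [-0.0103  0.012 ]
yaw 7.38 pos [ 0.4959 -0.1377  0.2002] dpos [ 0.0007 -0.0024  0.0702] turn [ 0.0013  0.0002 -0.0109]
```

In the tool's units: 0.07 m / 0.8 = 0.0875, 0.06 m / 0.8 = 0.075, -0.008 rad / 3.1416 = -0.0025.

Call:
move_arm([
  {"delta_pos": [0,-0.0013,0.0375],"turn": [0,0,-0.0025],"fingers": 0},
  {"delta_pos": [0,-0.0013,0.075],"turn": [0,0,-0.0025],"fingers": 0},
  {"delta_pos": [0,-0.0013,0.0875],"turn": [0,0,-0.0025],"fingers": 0},
  {"delta_pos": [0,-0.0013,0.0875],"turn": [0,0,-0.0025],"fingers": 0},
  {"delta_pos": [0,-0.0013,0.0875],"turn": [0,0,-0.0025],"fingers": 0},
])

```text
clock: 2.28
position: [0.497, -0.1357, 0.1315]
ee_rot: [0.998, 0.069, 0.001, 0.001]
ft_force: [0.3, -0.3, 0.4]
grip_width: 0.998
grasp_force: 0.0
```

```bash
cat > lid.py <<'E'
from h import *
o,c,Pt,W=wrist()
ok=c["range_z"]>0
m=ok&(W[...,2]>.09)&(W[...,2]<.118)&(abs(Pt[...,1])<.04)&(abs(Pt[...,0])<.06)&(Pt[...,2]>.004)
hsv=cv2.cvtColor(c["color"],cv2.COLOR_RGB2HSV)
b=m&(hsv[...,0]>12)&(hsv[...,0]<28)&(hsv[...,1]>110)&(hsv[...,2]>90)
print("lid",rect(W[m][:,:2]),"tool frame",rect(Pt[m][:,:2]))
n,l,s,ce=cv2.connectedComponentsWithStats(b.astype(np.uint8))
for i in range(1,n):
    if s[i,4]>200:print(s[i],"tool",rect(Pt[l==i][:,:2]),"outer y",np.percentile(Pt[l==i][:,1],[1,99]).round(4),"z",np.percentile(W[l==i][:,2],[5,95]).round(4))
goal(o,[.4963,-.1346,.092],8)
print(o["ee_rot"],o["joint_pos"].round(2))
E
python3 lid.py
```

```text
lid [ 496.5 -134.7   85.    68.3    8. ] tool frame [-0.4 -1.2 85.  68.3 -0.1]
[230 205  85   7 465] tool [24.4 -1.7 42.8  3.5 88.9] outer y [-0.0224  0.0191] z [0.1053 0.1075]
[311 224  26  52 918] tool [-0.5 26.  26.3 12.3 -2. ] outer y [0.02   0.0319] z [0.0953 0.1077]
[209 226  27  51 881] tool [ -0.8 -28.4  26.2  12.3  -1.6] outer y [-0.0342 -0.0226] z [0.0955 0.1078]
[235 297  77   5 297] tool [-27.8  -1.3  42.1   4.3  88.8] outer y [-0.0218  0.0191] z [0.1055 0.1075]
yaw 7.93 pos [ 0.497  -0.1357  0.1315] dpos [-0.0007 -0.0013  0.0395] turn [ 0.0018 -0.0017 -0.0012]
[9.97605530e-01 6.91494077e-02 9.19904914e-04 8.47859179e-04] [ 0.56  0.21 -0.42  1.87  0.1   1.08 -1.33]
```

In the tool's units: 0.038 m / 0.8 = 0.0475, -0.0012 m / 0.8 = -0.0015, -0.001 rad / 3.1416 = -0.0003.

Call:
move_arm([
  {"delta_pos": [-0.0006,-0.0015,0.015],"turn": [0.0003,-0.0003,0],"fingers": 0},
  {"delta_pos": [-0.0006,-0.0015,0.0313],"turn": [0.0003,-0.0003,0],"fingers": 0},
  {"delta_pos": [-0.0006,-0.0015,0.0438],"turn": [0.0003,-0.0003,0],"fingers": 0},
  {"delta_pos": [-0.0006,-0.0015,0.0475],"turn": [0.0003,-0.0003,0],"fingers": 0.05},
  {"delta_pos": [-0.0006,-0.0015,0.0475],"turn": [0.0003,-0.0003,0],"fingers": 0.1},
  {"delta_pos": [-0.0006,-0.0015,0.0475],"turn": [0.0003,-0.0003,0],"fingers": 0.1},
  {"delta_pos": [-0.0006,-0.0015,0.0475],"turn": [0.0003,-0.0003,0],"fingers": 0.1},
])

```text
clock: 3.2
position: [0.496, -0.1344, 0.0927]
ee_rot: [0.998, 0.069, -0.0, 0.0]
ft_force: [-0.4, -0.3, 0.3]
grip_width: 0.902
grasp_force: 0.0
```

```bash
python3 lid.py
python3 - <<'E'
from h import *
o,c,Pt,W=wrist()
cv2.imwrite("pics/w2.png",c["color"][:,:,::-1])
print(o["position"],o["ft_force"])
E
```

```text
lid [0. 0. 0. 0. 0.] tool frame [0. 0. 0. 0. 0.]
yaw 7.95 pos [ 0.496  -0.1344  0.0927] dpos [0.0003 0.0003 0.0007] turn [ 0.0004  0.0003 -0.0009]
[ 9.97593667e-01  6.93312107e-02 -1.22880701e-04  2.09218281e-04] [ 0.55  0.26 -0.41  1.9   0.12  1.   -1.36]
[ 0.49593417 -0.13433616  0.09259731] [-0.34417428  0.13693106  0.58547542]
```

View pics/w2.png

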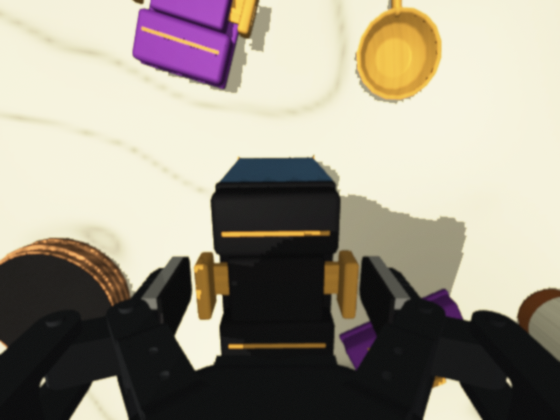

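The lid is centred between the pads, with tabs at (205,285) and (347,283) and an even gap of about 6 px on each side. I'll close gently.

In the tool's units: -0.0008 m / 0.8 = -0.001, -0.0005 m / 0.8 = -0.0006.

Call:
move_arm([
  {"delta_pos": [0,0,0],"fingers": 0.14},
  {"delta_pos": [0,0,0],"fingers": 0.17},
  {"delta_pos": [0,0,0],"fingers": 0.19},
  {"delta_pos": [0,0,0],"fingers": 0.205},
  {"delta_pos": [0,0,-0.0004],"fingers": 0.22},
  {"delta_pos": [0,0,-0.0006],"fingers": 0.23},
  {"delta_pos": [0,0,-0.001],"fingers": 0.24},
  {"delta_pos": [0,0,-0.001],"fingers": 0.24},
], force=20)

```text
validation failed for argument at $.pl...
```

In the tool's units: -0.0008 m / 0.8 = -0.001, -0.0005 m / 0.8 = -0.0006.

Call:
move_arm([
  {"delta_pos": [0,0,0],"turn": [0,0,0],"fingers": 0.14},
  {"delta_pos": [0,0,0],"turn": [0,0,0],"fingers": 0.17},
  {"delta_pos": [0,0,0],"turn": [0,0,0],"fingers": 0.19},
  {"delta_pos": [0,0,0],"turn": [0,0,0],"fingers": 0.205},
  {"delta_pos": [0,0,-0.0004],"turn": [0,0,0],"fingers": 0.22},
  {"delta_pos": [0,0,-0.0006],"turn": [0,0,0],"fingers": 0.23},
  {"delta_pos": [0,0,-0.001],"turn": [0,0,0],"fingers": 0.24},
  {"delta_pos": [0,0,-0.001],"turn": [0,0,0],"fingers": 0.24},
], force=20)

```text
clock: 4.3
position: [0.4957, -0.1343, 0.093]
ee_rot: [0.998, 0.069, -0.0, 0.0]
ft_force: [1.0, -0.6, -1.3]
grip_width: 0.761
grasp_force: 4.3
```

In the tool's units: -0.0014 m / 0.8 = -0.0018, -0.0012 m / 0.8 = -0.0015.

Call:
move_arm([
  {"delta_pos": [0,0,-0.0004],"turn": [0,0,0],"fingers": 0.25},
  {"delta_pos": [0,0,-0.0008],"turn": [0,0,0],"fingers": 0.265},
  {"delta_pos": [0,0,-0.0011],"turn": [0,0,0],"fingers": 0.28},
  {"delta_pos": [0,0,-0.0015],"turn": [0,0,0],"fingers": 0.29},
  {"delta_pos": [0,0,-0.0018],"turn": [0,0,0],"fingers": 0.3},
  {"delta_pos": [0,0,-0.0018],"turn": [0,0,0],"fingers": 0.3},
])

```text
clock: 5.05
position: [0.4958, -0.1343, 0.0945]
ee_rot: [0.998, 0.069, -0.0, 0.0]
ft_force: [0.3, 0.0, 2.4]
grip_width: 0.701
grasp_force: 5.6
```

In the tool's units: -0.001 m / 0.8 = -0.0013, -0.0009 m / 0.8 = -0.0011.

Call:
move_arm([
  {"delta_pos": [0,0,-0.0004],"turn": [0,0,0],"fingers": 0.31},
  {"delta_pos": [0,0,-0.0006],"turn": [0,0,0],"fingers": 0.32},
  {"delta_pos": [0,0,-0.0009],"turn": [0,0,0],"fingers": 0.33},
  {"delta_pos": [0,0,-0.0011],"turn": [0,0,0],"fingers": 0.34},
  {"delta_pos": [0,0,-0.0013],"turn": [0,0,0],"fingers": 0.35},
  {"delta_pos": [0,0,-0.0013],"turn": [0,0,0],"fingers": 0.36},
  {"delta_pos": [0,0,-0.0013],"turn": [0,0,0],"fingers": 0.36},
])

```text
clock: 5.92
position: [0.4957, -0.1342, 0.0955]
ee_rot: [0.998, 0.069, -0.0, 0.0]
ft_force: [0.2, 0.3, 1.1]
grip_width: 0.649
grasp_force: 22.0
```

In the tool's units: -0.005 m / 0.8 = -0.0063, -0.004 m / 0.8 = -0.005.

Call:
move_arm([
  {"delta_pos": [0,0,-0.0013],"turn": [0,0,0],"fingers": 0.355},
  {"delta_pos": [0,0,-0.0025],"turn": [0,0,0],"fingers": 0.355},
  {"delta_pos": [0,0,-0.0038],"turn": [0,0,0],"fingers": 0.355},
  {"delta_pos": [0,0,-0.005],"turn": [0,0,0],"fingers": 0.355},
  {"delta_pos": [0,0,-0.0063],"turn": [0,0,0],"fingers": 0.355},
])

```text
clock: 6.55
position: [0.4957, -0.1343, 0.1006]
ee_rot: [0.998, 0.069, -0.0, 0.0]
ft_force: [0.5, -0.1, -0.6]
grip_width: 0.647
grasp_force: 21.8
```

Run:
```python
from h import *
from workcell import camera
o,c,Pt,W=wrist()
s=camera("scene")["color"][180:300,150:290]
cv2.imwrite("pics/w3.png",np.hstack([c["color"],cv2.resize(s,(240,420))])[:,:,::-1])
print(o["position"],o["ft_force"],o["grasp_force"])
```

```text
[ 0.4957441  -0.1342945   0.10056676] [ 0.52305605 -0.08157111 -0.59702433] 21.81484580039978
```

View pics/w3.png

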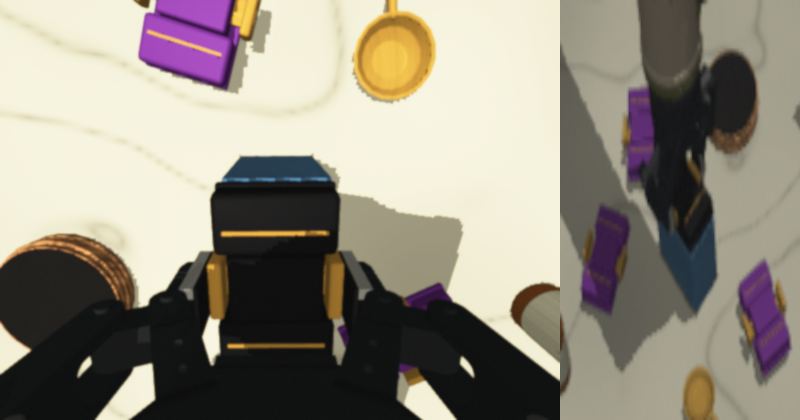

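The tabs at (216,287) and (334,287) are pressed in and held. The canister rim shows at (275,182) under the lid, and the wrist carries only the lid's weight. So the lid is free and I can lift it.

In the tool's units: -0.055 m / 0.8 = -0.0688, -0.05 m / 0.8 = -0.0625.

Call:
move_arm([
  {"delta_pos": [0,0,-0.0063],"turn": [0,0,0],"fingers": 0.355},
  {"delta_pos": [0,0,-0.015],"turn": [0,0,0],"fingers": 0.355},
  {"delta_pos": [0,0,-0.025],"turn": [0,0,0],"fingers": 0.355},
  {"delta_pos": [0,0,-0.0375],"turn": [0,0,0],"fingers": 0.355},
  {"delta_pos": [0,0,-0.05],"turn": [0,0,0],"fingers": 0.355},
  {"delta_pos": [0,0,-0.0625],"turn": [0,0,0],"fingers": 0.355},
  {"delta_pos": [0,0,-0.0688],"turn": [0,0,0],"fingers": 0.355},
  {"delta_pos": [0,0,-0.0688],"turn": [0,0,0],"fingers": 0.355},
  {"delta_pos": [0,0,-0.0688],"turn": [0,0,0],"fingers": 0.355},
])

```text
clock: 7.78
position: [0.4956, -0.1343, 0.1552]
ee_rot: [0.998, 0.069, -0.001, -0.0]
ft_force: [0.9, 0.0, -0.5]
grip_width: 0.649
grasp_force: 21.8
```

Run:
```python
from h import *
from workcell import camera,get_obs
o=get_obs();print(o["position"],o["ft_force"],o["grasp_force"],o["joint_pos"].round(2))
for n in("top","scene"):
    c=camera(n);W=cloud(c);hsv=cv2.cvtColor(c["color"],cv2.COLOR_RGB2HSV)
    b=(hsv[...,0]>95)&(hsv[...,0]<118)&(hsv[...,1]>90)&(c["range_z"]>0)
    k=b&(W[...,2]<.09)&(W[...,2]>.02)&(np.hypot(W[...,0]-.496,W[...,1]+.135)<.08)
    print(n,k.sum(),rect(W[k][:,:2]) if k.sum()>20 else "",W[k][:,2].max())
    f=(c["range_z"]>0)&(W[...,2]<.092)&(W[...,2]>.078)&(np.hypot(W[...,0]-.526,W[...,1]-.1475)<.065)
    print("full",rect(W[f][:,:2]))
goal(o,[.526,.1475,.17],16)
```

```text
[ 0.49557733 -0.13428429  0.15516679] [ 0.91060996  0.00656702 -0.48829596] 21.81468039751053 [ 0.56  0.19 -0.42  1.84  0.08  1.13 -1.32]
top 21 [ 492.1 -113.8   79.4    5.1    8.6] 0.08948294775359625
full [526.1 147.4  84.8  50.8  16.4]
scene 598 [ 496.9 -137.2   88.1   52.3    7. ] 0.08925225136375382
full [524.7 147.9  85.6  56.8  15.8]
yaw 7.95 pos [ 0.4956 -0.1343  0.1552] dpos [ 0.0691 -0.2749 -0.0149] turn [-0.0003  0.0014 -0.1405]
```

In the tool's units: -0.265 m / 0.8 = -0.3313, -0.085 m / 0.8 = -0.1063, -0.13 rad / 3.1416 = -0.0414.

Call:
move_arm([
  {"delta_pos": [0,-0.0188,-0.0125],"turn": [0,0,-0.0032],"fingers": 0.355},
  {"delta_pos": [0,-0.0563,-0.025],"turn": [0,0,-0.0095],"fingers": 0.355},
  {"delta_pos": [0,-0.1063,-0.025],"turn": [0,0,-0.0159],"fingers": 0.355},
  {"delta_pos": [0,-0.1563,-0.025],"turn": [0,0,-0.0223],"fingers": 0.355},
  {"delta_pos": [0,-0.2063,-0.025],"turn": [0,0,-0.0286],"fingers": 0.355},
  {"delta_pos": [0,-0.2563,-0.025],"turn": [0,0,-0.035],"fingers": 0.355},
  {"delta_pos": [0,-0.2938,-0.025],"turn": [0,0,-0.0414],"fingers": 0.355},
  {"delta_pos": [0,-0.3188,-0.025],"turn": [0,0,-0.0446],"fingers": 0.355},
  {"delta_pos": [0,-0.3313,-0.025],"turn": [0,0,-0.0446],"fingers": 0.355},
  {"delta_pos": [0,-0.3313,-0.025],"turn": [0,0,-0.0446],"fingers": 0.355},
  {"delta_pos": [0,-0.3313,-0.025],"turn": [0,0,-0.0446],"fingers": 0.355},
])

```text
clock: 9.25
position: [0.4593, 0.1272, 0.1754]
ee_rot: [0.99, 0.138, -0.001, 0.0]
ft_force: [1.2, -0.7, -1.6]
grip_width: 0.643
grasp_force: 21.8
```

```bash
cat > full.py <<'E'
from h import *
import sys
o,c,Pt,W=wrist()
if len(sys.argv)>1: cv2.imwrite(f"pics/{sys.argv[1]}.png",c["color"][:,:,::-1])
ok=c["range_z"]>0
hsv=cv2.cvtColor(c["color"],cv2.COLOR_RGB2HSV)
near=np.hypot(W[...,0]-.526,W[...,1]-.1475)<.065
for lo,hi in((.08,.092),(.083,.09)):
    f=ok&near&(W[...,2]>lo)&(W[...,2]<hi)
    print("full",rect(W[f][:,:2]),"tool",rect(Pt[f][:,:2]),f.sum(),np.median(W[f][:,2]).round(4))
# held lid
m=ok&(abs(Pt[...,0])<.06)&(abs(Pt[...,1])<.029)&(Pt[...,2]>-.03)&(Pt[...,2]<.02)
print("lid z tool",np.histogram(Pt[m][:,2],np.arange(-.03,.021,.005))[0])
t=m&(Pt[...,2]<0.0)
print("lid",rect(Pt[t][:,:2]),"top z med",np.median(Pt[t][:,2]).round(4))
b=m&(hsv[...,0]>12)&(hsv[...,0]<28)&(hsv[...,1]>110)&(hsv[...,2]>90)
n,l,s,ce=cv2.connectedComponentsWithStats(b.astype(np.uint8))
for i in range(1,n):
    if s[i,4]>150:print(s[i],"tool",rect(Pt[l==i][:,:2]),"z",np.median(Pt[l==i][:,2]).round(4))
goal(o,[.526,.1475,.12],16); print(o["ft_force"].round(2),o["grasp_force"])
E
python3 full.py w4
```

```text
full [525.1 149.1  84.4  51.1  16.5] tool [69.3 -3.1 84.4 51.1 -0.6] 3480 0.0854
full [525.1 149.1  84.4  51.1  16.5] tool [69.3 -3.1 84.4 51.1 -0.6] 3305 0.0855
lid z tool [  406   370   690 19883   860   467   720     5     0     0]
lid [ 4.1  0.2 76.6 58.  -1.2] top z med -0.0135
[220 230 110   7 729] tool [ 25.7  -0.2  43.1   3.5 -90. ] z -0.0139
[206 253  18  67 889] tool [ -1.8 -24.7  30.    6.2  -0.7] z -0.0142
[328 253  16  67 887] tool [-1.7 24.8 31.   5.9 -0.7] z -0.0144
[227 343  98   6 406] tool [-26.5   0.1  42.4   3.7  89.7] z -0.0141
yaw 15.89 pos [0.4593 0.1272 0.1754] dpos [ 0.0697 -0.0013  0.0553] turn [ 0.0002  0.0011 -0.002 ]
[ 1.16 -0.7  -1.57] 21.811607480049133
```

View pics/w4.png

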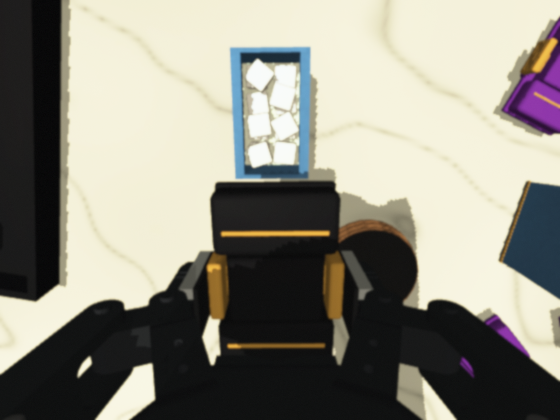

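The full canister is at (272,112), with mouth and cubes clear. The held lid is at (275,280), square and centred between the pads.

In the tool's units: 0.07 m / 0.8 = 0.0875, 0.057 m / 0.8 = 0.0713, -0.008 rad / 3.1416 = -0.0025.

Call:
move_arm([
  {"delta_pos": [0.025,0,0],"turn": [0,0,0],"fingers": 0.355},
  {"delta_pos": [0.0563,-0.0013,0.0125],"turn": [0,0,-0.0025],"fingers": 0.355},
  {"delta_pos": [0.0775,-0.0025,0.0313],"turn": [0,0,-0.0025],"fingers": 0.355},
  {"delta_pos": [0.0875,-0.0025,0.0563],"turn": [0,0,-0.0025],"fingers": 0.355},
  {"delta_pos": [0.0875,-0.0025,0.0688],"turn": [0,0,-0.0025],"fingers": 0.355},
  {"delta_pos": [0.0875,-0.0025,0.0713],"turn": [0,0,-0.0025],"fingers": 0.355},
  {"delta_pos": [0.0875,-0.0025,0.0713],"turn": [0,0,-0.0025],"fingers": 0.355},
  {"delta_pos": [0.0875,-0.0025,0.0713],"turn": [0,0,-0.0025],"fingers": 0.355},
])

```text
clock: 10.3
position: [0.5261, 0.1493, 0.1192]
ee_rot: [0.99, 0.143, 0.0, 0.0]
ft_force: [-0.1, -0.1, -1.2]
grip_width: 0.648
grasp_force: 21.8
```

Run:
```python
from h import *
from workcell import camera
o,c,Pt,W=wrist()
s=camera("scene")["color"][150:255,250:390]
cv2.imwrite("pics/w5.png",np.hstack([c["color"][100:],cv2.resize(s,(240,320))])[:,:,::-1])
goal(o,[.5255,.1493,.118],16.4);print(o["ft_force"].round(2),o["torque"].round(2))
```

```text
yaw 16.42 pos [0.5261 0.1493 0.1192] dpos [-0.0006 -0.0002  0.0012] turn [ 0.0003 -0.0003  0.0003]
[-0.13 -0.14 -1.2 ] [0.01 0.04 0.01]
```

View pics/w5.png

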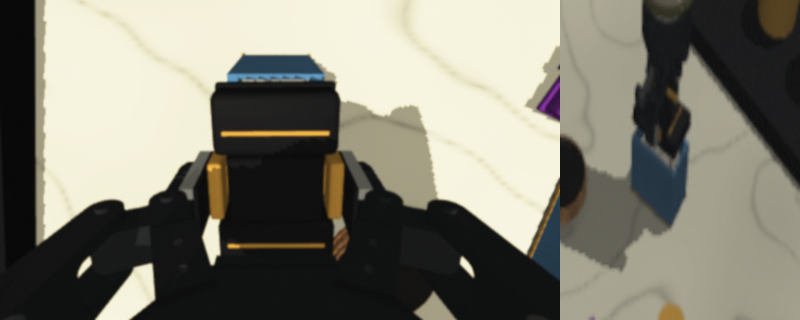

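The lid at (275,165) sits straight above the canister's front wall at (275,68), with centrelines agreeing. I'll descend.

In the tool's units: 0.0155 m / 0.8 = 0.0194, 0.0135 m / 0.8 = 0.0169.

Call:
move_arm([
  {"delta_pos": [-0.0005,0,0.005],"turn": [0,0,0],"fingers": 0.355},
  {"delta_pos": [-0.0005,0,0.01],"turn": [0,0,0],"fingers": 0.355},
  {"delta_pos": [-0.0005,0,0.0138],"turn": [0,0,0],"fingers": 0.355},
  {"delta_pos": [-0.0005,0,0.0169],"turn": [0,0,0],"fingers": 0.355},
  {"delta_pos": [-0.0005,0,0.0194],"turn": [0,0,0],"fingers": 0.355},
  {"delta_pos": [-0.0005,0,0.0194],"turn": [0,0,0],"fingers": 0.355},
])

```text
clock: 11.15
position: [0.5254, 0.1492, 0.1028]
ee_rot: [0.99, 0.143, -0.001, 0.0]
ft_force: [-0.4, -0.3, -1.0]
grip_width: 0.646
grasp_force: 21.8
```

Legs are inside without contact. Next the plug, then the seal.

Call:
move_arm([
  {"delta_pos": [0,0,0.0019],"turn": [0,0,0],"fingers": 0.355},
  {"delta_pos": [0,0,0.0038],"turn": [0,0,0],"fingers": 0.355},
  {"delta_pos": [0,0,0.0056],"turn": [0,0,0],"fingers": 0.355},
  {"delta_pos": [0,0,0.0075],"turn": [0,0,0],"fingers": 0.355},
  {"delta_pos": [0,0,0.0075],"turn": [0,0,0],"fingers": 0.355},
])

```text
clock: 11.78
position: [0.5254, 0.1492, 0.0968]
ee_rot: [0.99, 0.143, -0.001, 0.0]
ft_force: [-0.6, 0.1, -0.9]
grip_width: 0.648
grasp_force: 21.8
```

In the tool's units: 0.0015 m / 0.8 = 0.0019, 0.001 m / 0.8 = 0.0013.

Call:
move_arm([
  {"delta_pos": [0,0,0.0006],"turn": [0,0,0],"fingers": 0.355},
  {"delta_pos": [0,0,0.0013],"turn": [0,0,0],"fingers": 0.355},
  {"delta_pos": [0,0,0.0019],"turn": [0,0,0],"fingers": 0.355},
  {"delta_pos": [0,0,0.0019],"turn": [0,0,0],"fingers": 0.355},
])

```text
clock: 12.28
position: [0.5255, 0.1493, 0.0956]
ee_rot: [0.99, 0.143, -0.0, 0.0]
ft_force: [0.4, -0.6, 0.8]
grip_width: 0.648
grasp_force: 21.9
```

In the tool's units: 0.0024 m / 0.8 = 0.003, 0.0021 m / 0.8 = 0.0026.

Call:
move_arm([
  {"delta_pos": [0,0,0.0008],"turn": [0,0,0],"fingers": 0.355},
  {"delta_pos": [0,0,0.0011],"turn": [0,0,0],"fingers": 0.34},
  {"delta_pos": [0,0,0.0015],"turn": [0,0,0],"fingers": 0.325},
  {"delta_pos": [0,0,0.0019],"turn": [0,0,0],"fingers": 0.31},
  {"delta_pos": [0,0,0.0023],"turn": [0,0,0],"fingers": 0.295},
  {"delta_pos": [0,0,0.0026],"turn": [0,0,0],"fingers": 0.28},
  {"delta_pos": [0,0,0.003],"turn": [0,0,0],"fingers": 0.265},
  {"delta_pos": [0,0,0.003],"turn": [0,0,0],"fingers": 0.24},
  {"delta_pos": [0,0,0.003],"turn": [0,0,0],"fingers": 0.2},
  {"delta_pos": [0,0,0.003],"turn": [0,0,0],"fingers": 0.15},
  {"delta_pos": [0,0,0.003],"turn": [0,0,0],"fingers": 0.08},
  {"delta_pos": [0,0,0.003],"turn": [0,0,0],"fingers": 0.02},
])

```text
clock: 13.78
position: [0.5254, 0.1492, 0.093]
ee_rot: [0.99, 0.143, -0.0, 0.0]
ft_force: [1.2, 0.2, 0.7]
grip_width: 0.979
grasp_force: 0.0
```

Call:
move_arm([
  {"delta_pos": [0,0,-0.0125],"turn": [0,0,0],"fingers": 0},
  {"delta_pos": [0,0,-0.0375],"turn": [0,0,0],"fingers": 0},
  {"delta_pos": [0,0,-0.0688],"turn": [0,0,0],"fingers": 0},
  {"delta_pos": [0,0,-0.0838],"turn": [0,0,0],"fingers": 0},
  {"delta_pos": [0,0,-0.0838],"turn": [0,0,0],"fingers": 0},
  {"delta_pos": [0,0,-0.0838],"turn": [0,0,0],"fingers": 0},
])

```text
clock: 14.52
position: [0.5251, 0.149, 0.1594]
ee_rot: [0.99, 0.143, -0.001, 0.0]
ft_force: [-0.8, -0.2, 0.5]
grip_width: 1.002
grasp_force: 0.0
```

```bash
cat > chk.py <<'E'
from h import *
import sys
from workcell import camera
o,c,Pt,W=wrist()
if len(sys.argv)>1: cv2.imwrite(f"pics/{sys.argv[1]}.png",c["color"][:,:,::-1])
ok=c["range_z"]>0
near=np.hypot(W[...,0]-.526,W[...,1]-.149)<.065
col=c["color"].astype(int);hsv=cv2.cvtColor(c["color"],cv2.COLOR_RGB2HSV)
m=ok&near&(W[...,2]>.093)&(W[...,2]<.118)
print("lid",rect(W[m][:,:2]),"tool",rect(Pt[m][:,:2]))
# plane through lid dark top (between stripes and tabs), tool-frame x within +-20 mm
p=W[m&(W[...,2]>.1)&(abs(Pt[...,1])<.018)&(abs(Pt[...,0])<.04)]
A=np.c_[p[:,:2]-p[:,:2].mean(0),np.ones(len(p))];r=np.linalg.lstsq(A,p[:,2],rcond=None)[0]
print("lid top z",r[2].round(4),"median",np.median(p[:,2]).round(4),"slopes",r[:2].round(4),len(p))
b=m&(hsv[...,0]>12)&(hsv[...,0]<28)&(hsv[...,1]>110)&(hsv[...,2]>90)
n,l,s,_=cv2.connectedComponentsWithStats(b.astype(np.uint8))
for i in range(1,n):
    if s[i,4]>150:print("brass tool",rect(Pt[l==i][:,:2]),"z",np.percentile(W[l==i][:,2],[50,95]).round(4))
w=ok&near&(hsv[...,0]>95)&(hsv[...,0]<118)&(hsv[...,1]>90)&(W[...,2]>.03)&(W[...,2]<.09)
if w.sum()>30:print("blue",rect(Pt[w][:,:2]),w.sum(),W[w][:,2].max().round(4))
for nm in("top","scene"):
    c=camera(nm);V=cloud(c);k=(c["range_z"]>0)&(V[...,2]>.1)&(V[...,2]<.118)&(np.hypot(V[...,0]-.526,V[...,1]-.149)<.03)
    if k.sum()>20:print(nm,k.sum(),np.median(V[k][:,2]).round(4))
goal(o,[.5255,.1493,.16],16.4);print(o["ft_force"].round(2))
E
python3 chk.py w6
```

```text
lid [526.8 149.4  84.5  62.6  16.6] tool [ 1.8  0.1 84.5 62.6 -0.2]
lid top z 0.1089 median 0.109 slopes [0.0001 0.002 ] 7373
brass tool [26.3 -0.5 42.7  3.1 89.8] z [0.1093 0.1104]
brass tool [  1.4 -24.8  25.2  11.3  -2.3] z [0.1094 0.1107]
brass tool [ 1.4 25.9 25.6  9.4 -1.9] z [0.1094 0.1107]
blue [ 42.2   0.2  47.2   0.5 -89.8] 517 0.0767
scene 227 0.1077
yaw 16.43 pos [0.5251 0.149  0.1594] dpos [ 0.0004 -0.0002 -0.0006] turn [0.     0.0018 0.0005]
[-0.75 -0.18  0.46]
```

View pics/w6.png

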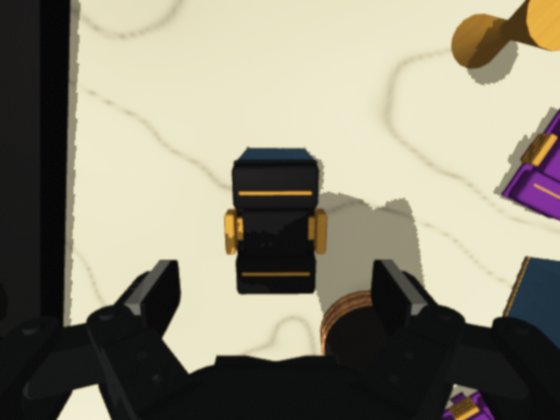

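The lid at (277,222) rests level on its seal, its top at 109 mm. Both tabs, at (231,232) and (320,231), are half out. Next I shut the fingers and push on its middle.

In the tool's units: 0.036 m / 0.8 = 0.045, 0.033 m / 0.8 = 0.0413, 0.001 rad / 3.1416 = 0.0003.

Call:
move_arm([
  {"delta_pos": [0.0013,0,0],"turn": [0,0.0003,0],"fingers": 0.5},
  {"delta_pos": [0.0013,0,0],"turn": [0,0.0003,0],"fingers": 1},
  {"delta_pos": [0.0013,0,0.0063],"turn": [0,0.0003,0],"fingers": 1},
  {"delta_pos": [0.0013,0,0.0188],"turn": [0,0.0003,0],"fingers": 1},
  {"delta_pos": [0.0013,0,0.0313],"turn": [0,0.0003,0],"fingers": 1},
  {"delta_pos": [0.0013,0,0.0413],"turn": [0,0.0003,0],"fingers": 1},
  {"delta_pos": [0.0013,0,0.045],"turn": [0,0.0003,0],"fingers": 1},
  {"delta_pos": [0.0013,0,0.045],"turn": [0,0.0003,0],"fingers": 1},
  {"delta_pos": [0.0013,0,0.045],"turn": [0,0.0003,0],"fingers": 1},
])

```text
clock: 15.8
position: [0.5266, 0.1496, 0.1243]
ee_rot: [0.99, 0.143, 0.0, -0.0]
ft_force: [1.0, 0.6, 0.4]
grip_width: 0.001
grasp_force: 0.0
```

Run:
```python
from h import *
o,c,Pt,W=wrist()
g=(c["range_z"]>0)&(abs(Pt[...,0])<.02)&(abs(Pt[...,1])<.03)&(Pt[...,2]>-.02)
print("tool-z hist",np.histogram(Pt[g][:,2],np.arange(-.02,.04,.004))[0])
goal(o,[.5263,.1493,.12],16.4);print(o["ft_force"].round(2),o["grip_width"],o["grasp_force"])
```

```text
tool-z hist [ 320  301  267  255  231  201   60    0 3208 1125  235  481  297    0]
yaw 16.44 pos [0.5266 0.1496 0.1243] dpos [-0.0004  0.0002  0.0043] turn [-0.     -0.0007  0.0006]
[1.05 0.64 0.37] 0.0005297517211973324 0.0
```

Call:
move_arm([
  {"delta_pos": [0,0,0.0013],"turn": [0,0,0],"fingers": 1},
  {"delta_pos": [0,0,0.0025],"turn": [0,0,0],"fingers": 1},
  {"delta_pos": [0,0,0.0038],"turn": [0,0,0],"fingers": 1},
  {"delta_pos": [0,0,0.005],"turn": [0,0,0],"fingers": 1},
  {"delta_pos": [0,0,0.0056],"turn": [0,0,0],"fingers": 1},
  {"delta_pos": [0,0,0.0056],"turn": [0,0,0],"fingers": 1},
])

```text
clock: 16.6
position: [0.5264, 0.1495, 0.1197]
ee_rot: [0.99, 0.143, 0.0, 0.0]
ft_force: [-1.0, -1.1, 3.4]
grip_width: -0.002
grasp_force: 1.5
```

Contact. I'll press on in small steps.

In the tool's units: 0.0015 m / 0.8 = 0.0019, 0.001 m / 0.8 = 0.0013.

Call:
move_arm([
  {"delta_pos": [0,0,0.0006],"turn": [0,0,0],"fingers": 1},
  {"delta_pos": [0,0,0.0013],"turn": [0,0,0],"fingers": 1},
  {"delta_pos": [0,0,0.0019],"turn": [0,0,0],"fingers": 1},
  {"delta_pos": [0,0,0.0019],"turn": [0,0,0],"fingers": 1},
])

```text
clock: 17.1
position: [0.5268, 0.1496, 0.119]
ee_rot: [0.99, 0.143, 0.001, 0.0]
ft_force: [-4.1, -1.9, 10.9]
grip_width: 0.003
grasp_force: 5.4
```

In the tool's units: 0.0008 m / 0.8 = 0.001, 0.0004 m / 0.8 = 0.0005.

Call:
move_arm([
  {"delta_pos": [0,0,0.0005],"turn": [0,0,0],"fingers": 1},
  {"delta_pos": [0,0,0.001],"turn": [0,0,0],"fingers": 1},
  {"delta_pos": [0,0,0.001],"turn": [0,0,0],"fingers": 1},
])

```text
clock: 17.48
position: [0.5269, 0.1497, 0.1184]
ee_rot: [0.99, 0.143, 0.001, 0.0]
ft_force: [-3.7, -1.2, 11.7]
grip_width: -0.003
grasp_force: 5.9
```

In the tool's units: 0.001 m / 0.8 = 0.0013, 0.0005 m / 0.8 = 0.0006.

Call:
move_arm([
  {"delta_pos": [0,0,0.0006],"turn": [0,0,0],"fingers": 1},
  {"delta_pos": [0,0,0.0013],"turn": [0,0,0],"fingers": 1},
  {"delta_pos": [0,0,0.0013],"turn": [0,0,0],"fingers": 1},
])

```text
clock: 17.85
position: [0.5269, 0.1497, 0.1174]
ee_rot: [0.99, 0.143, 0.001, 0.0]
ft_force: [-4.9, -1.6, 12.3]
grip_width: -0.003
grasp_force: 6.1
```

In the tool's units: 0.0006 m / 0.8 = 0.0008, 0.0003 m / 0.8 = 0.0004.

Call:
move_arm([
  {"delta_pos": [0,0,0.0004],"turn": [0,0,0],"fingers": 1},
  {"delta_pos": [0,0,0.0008],"turn": [0,0,0],"fingers": 1},
  {"delta_pos": [0,0,0.0008],"turn": [0,0,0],"fingers": 1},
])

```text
clock: 18.23
position: [0.527, 0.1498, 0.1167]
ee_rot: [0.99, 0.143, 0.001, -0.0]
ft_force: [-1.9, -0.2, 9.1]
grip_width: 0.003
grasp_force: 4.7
```

In the tool's units: 0.0005 m / 0.8 = 0.0006, 0.0003 m / 0.8 = 0.0004.

Call:
move_arm([
  {"delta_pos": [0,0,0.0004],"turn": [0,0,0],"fingers": 1},
  {"delta_pos": [0,0,0.0006],"turn": [0,0,0],"fingers": 1},
  {"delta_pos": [0,0,0.0006],"turn": [0,0,0],"fingers": 1},
])

```text
clock: 18.6
position: [0.527, 0.1498, 0.1163]
ee_rot: [0.99, 0.143, 0.001, 0.0]
ft_force: [-3.1, -1.4, 11.3]
grip_width: 0.0
grasp_force: 5.5
```

In the tool's units: 0.0005 m / 0.8 = 0.0006, 0.0003 m / 0.8 = 0.0004.

Call:
move_arm([
  {"delta_pos": [0,0,0.0004],"turn": [0,0,0],"fingers": 1},
  {"delta_pos": [0,0,0.0006],"turn": [0,0,0],"fingers": 1},
  {"delta_pos": [0,0,0.0006],"turn": [0,0,0],"fingers": 1},
])

```text
clock: 18.98
position: [0.527, 0.1498, 0.1161]
ee_rot: [0.99, 0.143, 0.001, 0.0]
ft_force: [-5.4, -0.7, 14.5]
grip_width: 0.003
grasp_force: 7.3
```

It has gone stiff at home height, so I'll back off and check.

In the tool's units: -0.044 m / 0.8 = -0.055, -0.025 m / 0.8 = -0.0313.

Call:
move_arm([
  {"delta_pos": [0,0,-0.0025],"turn": [0,0,0],"fingers": 1},
  {"delta_pos": [0,0,-0.01],"turn": [0,0,0],"fingers": 1},
  {"delta_pos": [0,0,-0.0313],"turn": [0,0,0],"fingers": 1},
  {"delta_pos": [0,0,-0.055],"turn": [0,0,0],"fingers": 0.5},
  {"delta_pos": [0,0,-0.055],"turn": [0,0,0],"fingers": 0},
  {"delta_pos": [0,0,-0.055],"turn": [0,0,0],"fingers": 0},
  {"delta_pos": [0,0,-0.055],"turn": [0,0,0],"fingers": 0},
])

```text
clock: 19.85
position: [0.5261, 0.1494, 0.1581]
ee_rot: [0.99, 0.143, -0.0, 0.0]
ft_force: [-0.1, 0.0, 0.2]
grip_width: 0.848
grasp_force: 0.0
```

```bash
python3 chk.py w7
```

```text
lid [526.5 149.5  83.9  68.1  16.9] tool [ 0.5  0.  84.  68.1 -0.5]
lid top z 0.106 median 0.1061 slopes [-0.0004  0.001 ] 7258
brass tool [26.  -0.2 42.4  3.1 89.9] z [0.1064 0.1076]
brass tool [ 0.6 30.3 26.5  5.9 -0.4] z [0.1068 0.108 ]
brass tool [  0.2 -27.2  26.1  14.1   6.2] z [0.106  0.1078]
brass tool [-0.  24.2 16.   6.8 -0.3] z [0.0961 0.0974]
brass tool [-25.8   0.1  40.9   2.6  89.1] z [0.1066 0.1076]
blue [42.   0.1 47.1  2.7 89.6] 474 0.09
scene 204 0.1046
yaw 16.43 pos [0.5261 0.1494 0.1581] dpos [-0.0006 -0.0001 -0.0019] turn [-0.0001  0.0007  0.0006]
[-0.11  0.02  0.25]
```

View pics/w7.png

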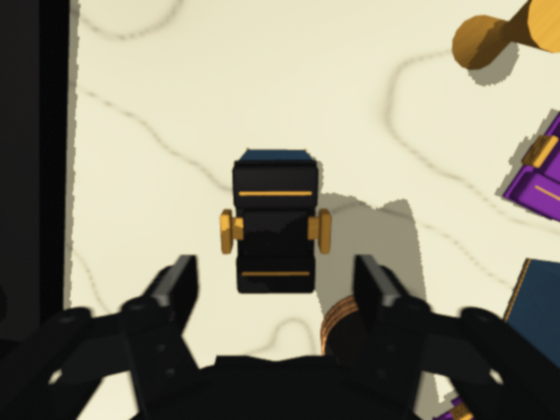

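Both tabs are fully out at (227,231) and (325,231), 68 mm over the faces. The lid top dropped 3 mm to 106 mm and is level, so it has latched on both sides. The robot is clear.

```bash
python3 -c "
from workcell import hand_in
print(hand_in())"
```

```text
the job is handed in; nothing more can be done
None
```

The lid is off the empty canister and on the full one, latched on both sides and level by the last camera check; I handed the job in at about 20 s of the 51 s, and no verdict was returned.

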